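Wedge apart a press-fit flow cell

TASK

Take the yellow plastic wedge from its stand and open the press-fit flow cell with it: push the blade down into the notch at one end of the seam until that end has spread by at least 5 mm, then do the same at the other end, so that the two halves come apart evenly. Then stand the yellow wedge back in its own stand, blade down, and leave the steel wedge alone (it would scratch the sealing faces).

Things in the scene. Friction and masses are not known exactly. Their poses are not given: they have to be found in the camera images.
- cell: split flow cell fixed to the bench: aluminium base plate 124 x 150 x 10 mm with two press-fit plastic blocks side by side (white near half, grey far half, a blue port on each outer face), together 60 x 120 mm, top face 62 mm above the bench. Origin: centre of the plate's underside. y runs along the vertical seam between the halves, x across it to the grey half, z up
- near_l (a point): point of the white half on the seam at the middle of the notch at the cell's +y end, 43 mm from the seam's middle, at top-face height (62 mm). The V notch is 34 mm long along the seam, open at the end face, 18 mm wide at the top, and narrows over 9 mm of depth to a slit 2.5 mm wide that runs down to the base plate
- far_l (a point): the same point of the grey half; coincides with near_l while shut, their distance is the opening of that end. A wedge pushed straight down in the notch, its width along the seam, spreads the halves at that end only, about equally: 0.35 mm of opening per mm of depth beyond 10 mm below the top. Takes 8 to 15 N; the halves stay where left; at most about 16 mm
- near_r (a point): as near_l (same notch), at the cell's -y end
- far_r (a point): as far_l, at the cell's -y end
- yellow_grip (a point): yellow plastic wedge, loose, 90 g, standing blade down: centre of its handle, 20 mm thick (its x), 26 mm wide (its y), 55 mm tall (z, up). Under the handle a guard 42 x 50 x 5 mm, underside 32.5 mm below this point; below it the blade, 22 mm wide (y), tapers over 45 mm from 18 to 2 mm thick
- yellow_tip (a point): middle of the yellow wedge's blade edge, 77.5 mm below the handle's centre
- yellow_stand_top (a point): the yellow wedge's stand, a grey block with a well fixed to the bench: centre of the well's mouth, 52 mm above the bench. The well is 28 mm along x, 38 mm along y and deep enough for the blade; the guard rests on its rim, so that the handle's centre is 84.5 mm above the bench
- steel_grip (a point): steel wedge with a black handle, same shape and in a like stand: centre of its handle. Not to be used
Things that resemble listed ones, but are neither listed nor needed, are in the scene too. Of the things that look like the part that bears yellow_grip, the larger one is meant.

How it is judged:
On the way, in this order (a step that is already met when the one before it is completed fails the run):
1. the yellow blade, in the notch at one end, has opened that end by 5 mm while the other is still shut (under 3 mm) (((horizontal distance between yellow_tip and near_l below 0.02 m and height (world z) of yellow_tip below 0.047 m and distance between near_l and far_l above 0.005 m and distance between near_r and far_r below 0.003 m) or (horizontal distance between yellow_tip and near_r below 0.02 m and height (world z) of yellow_tip below 0.047 m and distance between near_r and far_r above 0.005 m and distance between near_l and far_l below 0.003 m))), for 0.1 s.
2. the yellow blade is in a notch and both ends are open by 5 mm ((horizontal distance between yellow_tip and near_l below 0.02 m or horizontal distance between yellow_tip and near_r below 0.02 m) and height (world z) of yellow_tip below 0.047 m and distance between near_l and far_l above 0.005 m and distance between near_r and far_r above 0.005 m), for 0.1 s.
At the end, for the whole second after the job is handed in: Both ends of the cell are open by at least 5 mm, the halves within 0.08 rad of parallel (openings differ by under 7 mm); the yellow wedge stands within 10 degrees of upright in its own stand, within 15 mm of its middle, guard on the rim; the steel wedge has moved under 30 mm (distance between near_l and far_l above 0.005 m and distance between near_r and far_r above 0.005 m and angle between the x axis of near_l and the x axis of far_l, either way round below 0.08 rad and distance between yellow_grip and yellow_stand_top below 0.045 m and horizontal distance between yellow_grip and yellow_stand_top below 0.015 m and angle between yellow_grip's own z axis and vertical below 0.17 rad and distance of steel_grip from where it was at the start of the episode below 0.03 m); the robot touches nothing.
It fails at once if the steel wedge is lifted or moved by more than 30 mm (distance of steel_grip from where it was at the start of the episode above 0.03 m).
It also fails if it takes over 48 s, if anything falls off the work surface, if the arm or the gripper's body presses on something with over 40 N, if the wrist force passes 120 N, or if a joint passes its speed limit or range.

ROBOT

A 6-joint arm with a two-finger parallel gripper is mounted at the origin on a cart in front of the work surface, level with it; the furniture and walls round the work are solid. World frame = base frame: x ahead of the robot, y to its left, z up, the work surface at z = 0. Lengths are in m, angles in rad, forces in N, time in s.
With the tool pointing down it reaches from about 0.375 to 0.9 m from the base axis. Payload 3.1 kg.
Tool frame: the origin (TCP) lies midway between the tips of the shut fingers; the grasp point (between the pads) lies arm.grip_point_offset behind it (arm.grip_point_offset is the distance from the TCP to the grasp point, in m); x points along the fingers, y is the direction in which the jaws open and shut, and the axes are right-handed (so a half turn about x gives the same grasp; the last joint's range is limited). The gripper opens to 87 mm and grips with 3 to 60 N. Pads are 19 mm wide; open, the fingers measure 117 mm over their backs; the gripper's body (75 mm by 190 mm) begins 51 mm behind the grasp point.
Start: joints at [1.107, 0.527, 1.433, -0, 1.181, -0.178], TCP at [0.176, 0.6, 0.223] pointing down, gripper open.
Joint ranges: [-3.08, 3.08], [-0.75, 2.2], [0.22, 2.44], [-1.43, 4.57], [0, 2.65], [-2.85, 2.85]. Speed limits (rad/s): [2.79, 2.79, 3.14, 3.14, 3.14, 3.14].

INTERFACE

Orientations are given as a 3x3 rotation matrix whose columns are the frame's x, y, z axes.
In Python, from workcell import arm gives the robot as it stands.
- The arm moves only by the shell command python3 -m crank 'ROWS' [OPENING]. ROWS is JSON, a list of rows, each a list of 2 entries, a list of its own where there are three numbers: the shift along the tool's x, y, z in m, then the turn, a rotation vector about the tool's x, y, z in degrees. In form: [[[x, y, z], [rx, ry, rz]], ...]. A call has 1 to 12 rows; each row shifts and turns the commanded pose from where the row before left it, along the tool's axes as they then stand; what a row does not reach is not made up. A row lasts 1/12 s, in which the tool goes at most 41.7 mm and 7.16 degrees, less where a joint would pass 70% of its speed; a pose out of reach is approached as far as the arm can. A call with a gripper value outside its range is refused whole. OPENING is the finger opening in m, from 0 to 0.087, set as the call begins (- or left out, the last holds). The fingers move at their own pace and stop on an object; the grip force is fixed at half the most. Time passes only in rows, so rows that do not move let the fingers close. It gives the time, the measured TCP pose, the force and the opening at its end, in the units of the state.
- arm.sense(): the state, without advancing time (a new reading comes with each control period).
- arm.get_image(name): name is "scene" or "top" or "wrist"; returns a dict with "image" (400x640x3 uint8, red, green, blue), "K" (3x3 intrinsics, pixels), "pose" (4x4, takes a point from camera to world coordinates). Camera axes: x right, y down, z forward; pixel columns grow to the right and rows downward; lengths in m; the calibration is good to about 2 mm. A picture is of the moment at which its call begins. There is no depth.
- arm.hand_in(): hands the job in, once; it reports no verdict.
Trained networks look in the newest picture that a camera, given by its name, has taken for a name from the list of things; names that differ only in an ending like _2 or _b are one class to them, and where a whole thing is asked for, a point or a joint stands for the part that bears it (a point fixed in the world has none). Each returns a list of dicts, best first, with "conf" (0 to 1); they miss things now and then, are a little off and sometimes report something else, mostly with a low value. They report only what shows in the picture. A call takes as long as a camera call. They do not tell look-alikes from the thing itself.
- arm.look_for(camera, name): "centre" ([x, y, z] in m, in world coordinates, good to about 4 mm: the middle of the surface that is visible of it).
The state is a dict: "t": time; "joint_pos": joint angles; "joint_vel": joint speeds; "joint_torque": joint torques, N m; "tcp_pos": TCP position; "tcp_rot": TCP orientation; "wrist_force": force on the tool from outside, world axes, zero at the start; "moment": the same for the moment, N m; "width": finger opening in m.
Only numpy, scipy, OpenCV 4.12 (cv2) and the standard library are available. Lean on these libraries where they do the work, as an engineer would, in place of code of your own. Each camera call takes 0.05 s, during which the arm holds its last target.

## Working session

There is one attempt and no reset: what is moved stays moved. The work goes in short steps, Python scripts to look and compute and a shell command to move; the robot and the scene stay as the last step left them, time stands still between calls to the robot, and variables do not carry over. Pictures are saved under pics/ and viewed, and the job is handed in when it is done.

```bash
ls; mkdir -p pics
python3 - <<'E'
from workcell import arm
import cv2
s=arm.sense();print(s['t'],s['tcp_pos'],s['tcp_rot'],s['width'],arm.grip_point_offset)
for c in ['scene','top']:
    r=arm.get_image(c);cv2.imwrite(f'pics/{c}0.png',r['image'][:,:,::-1])
    print(c,r['K'].tolist(),r['pose'].round(4).tolist())
    for n in ['cell','near_l','near_r','yellow_grip','yellow_tip','yellow_stand_top','steel_grip']:
        print(n,[(d['centre'],round(d['conf'],2)) for d in arm.look_for(c,n)])
E
```

```text
pics
0.0 [0.17581056 0.59897029 0.22156474] [[-9.72727659e-04  2.81881496e-01  9.59448735e-01]
 [-1.99000871e-03  9.59446744e-01 -2.81882929e-01]
 [-9.99997547e-01 -2.18350666e-03 -3.72333752e-04]] 0.08711953933698739 0.0187
scene [[404.9115865001326, 0.0, 322.61398509746465], [0.0, 404.9115865001326, 200.13881987209803], [0.0, 0.0, 1.0]] [[0.8164, -0.3658, 0.4469, 0.0482], [-0.5772, -0.4924, 0.6515, -0.6831], [-0.0183, -0.7898, -0.6131, 0.6954], [0.0, 0.0, 0.0, 1.0]]
cell [([0.4958, -0.0693, 0.0366], 0.76)]
near_l [([0.4887, -0.0562, 0.048], 0.6)]
near_r [([0.4887, -0.0562, 0.048], 0.6)]
yellow_grip [([0.4527, 0.211, 0.0665], 0.73), ([0.5488, 0.2048, 0.0335], 0.45)]
yellow_tip [([0.5555, 0.209, 0.0296], 0.62), ([0.4545, 0.2092, 0.0653], 0.47)]
yellow_stand_top [([0.4446, 0.1937, 0.0219], 0.96), ([0.455, 0.2112, 0.0661], 0.16)]
steel_grip [([0.438, -0.2641, 0.0702], 0.69)]
top [[440.7097648652793, 0.0, 325.02851551808527], [0.0, 440.7097648652793, 197.72407658917774], [0.0, 0.0, 1.0]] [[-0.1222, -0.9684, 0.2173, 0.2963], [-0.9925, 0.1202, -0.0225, 0.0099], [-0.0044, -0.2184, -0.9758, 0.9529], [0.0, 0.0, 0.0, 1.0]]
cell [([0.5038, -0.0411, 0.0207], 0.95), ([0.5298, -0.0387, 0.0615], 0.19)]
near_l [([0.4883, -0.0449, 0.0643], 0.8)]
near_r [([0.4883, -0.0449, 0.0643], 0.8)]
yellow_grip [([0.4569, 0.2159, 0.0634], 0.87)]
yellow_tip [([0.4573, 0.2148, 0.0578], 0.97), ([0.5333, 0.1802, 0.0208], 0.61)]
yellow_stand_top [([0.4481, 0.2032, 0.0066], 0.67)]
steel_grip [([0.4394, -0.2413, 0.0558], 0.81)]
```

View pics/scene0.png

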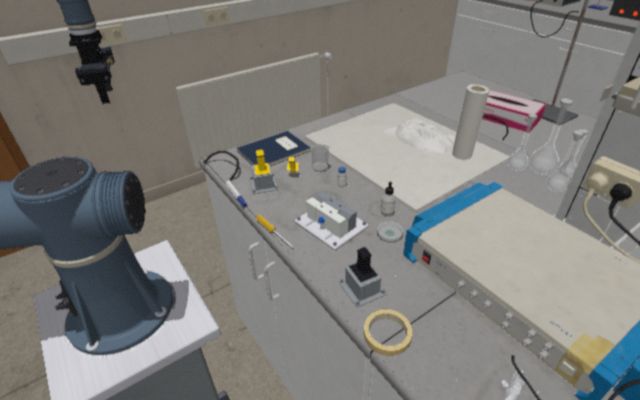

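View pics/top0.png

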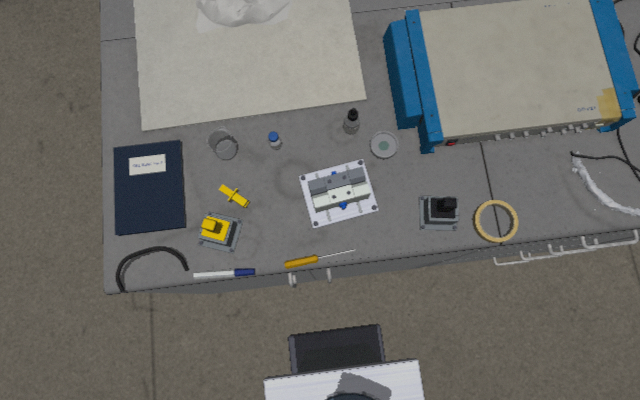

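```bash
cat > h.py <<'E'
import numpy as np,cv2
from workcell import arm
def proj(r,p):
    P=np.array(r['pose']);q=P[:3,:3].T@(np.asarray(p,float)-P[:3,3]);u=r['K']@q;return u[:2]/u[2]
def unproj(r,uv,z):
    P=np.array(r['pose']);d=P[:3,:3]@np.linalg.solve(r['K'],[uv[0],uv[1],1.]);o=P[:3,3];return o+d*(z-o[2])/d[2]
def rect(r,cx,cy,z,half,name,n=560):
    # ortho view of plane z: right=-y, up=+x
    w=np.array([[cx+half,cy+half],[cx+half,cy-half],[cx-half,cy-half],[cx-half,cy+half]])
    src=np.float32([proj(r,[a,b,z]) for a,b in w]);dst=np.float32([[0,0],[n,0],[n,n],[0,n]])
    im=cv2.warpPerspective(r['image'],cv2.getPerspectiveTransform(src,dst),(n,n),flags=cv2.INTER_CUBIC)
    for k in range(0,n,int(n/(2*half/0.02))): im[::4,k]=(255,0,0);im[k,::4]=(255,0,0)
    cv2.imwrite(f'pics/{name}.png',im[:,:,::-1])
E
python3 - <<'E'
from h import *
r=arm.get_image('top')
rect(r,.50,-.04,.062,.1,'cellrect')
rect(r,.46,.21,.0,.1,'standrect')
im=r['image'];c=cv2.resize(im[130:250,190:390],None,fx=4,fy=4,interpolation=cv2.INTER_CUBIC);cv2.imwrite('pics/crop.png',c[:,:,::-1])
E
```

```text
(no output)
```

View pics/crop.png

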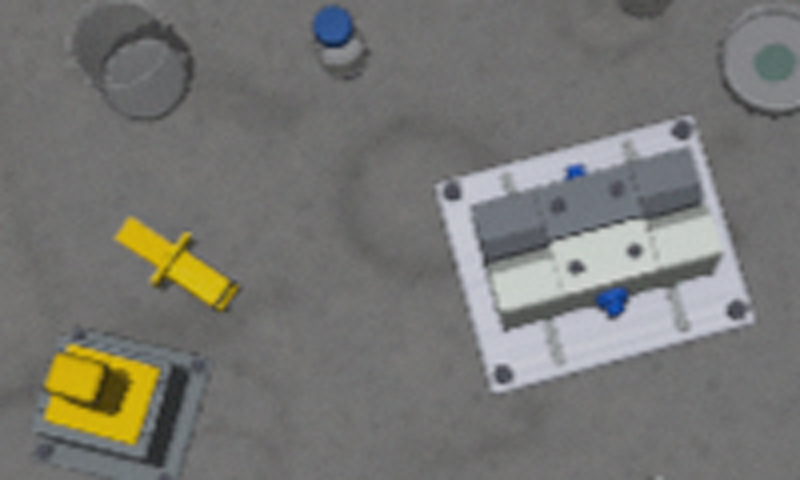

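View pics/cellrect.png

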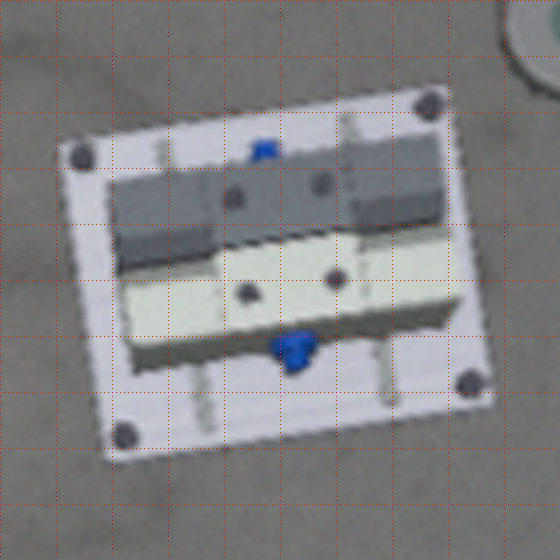

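View pics/standrect.png

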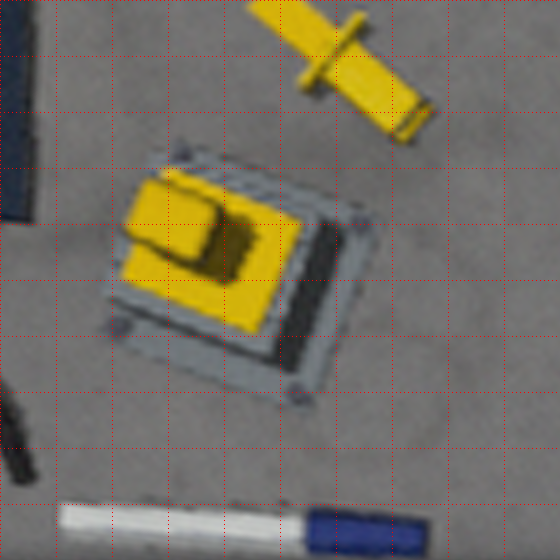

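```bash
cat >> h.py <<'E'
from scipy.spatial.transform import Rotation as R
def want(yaw): # tool down, tool y at yaw (deg)
    a=np.radians(yaw);y=np.array([np.cos(a),np.sin(a),0]);x=np.array([0,0,-1.]);return np.c_[x,y,np.cross(x,y)]
def plan(p,yaw):
    s=arm.sense();T=np.array(s['tcp_rot']);d=T.T@(np.array(p)-s['tcp_pos'])
    rv=R.from_matrix(T.T@want(yaw)).as_rotvec(degrees=True)
    d2=want(yaw).T@(np.array(p)-s['tcp_pos'])
    print('t',s['t'],'tcp',s['tcp_pos'].round(4),'F',np.round(s['wrist_force'],1),'w',round(s['width'],4),'\n shift(mm) now-axes',(d*1000).round(1),'rot',rv.round(2),'shift in target axes',(d2*1000).round(1))
E
python3 -m crank '[[[0,-0.0235,0.0316],[0,0,0]],[[0,-0.0235,0.0316],[0,0,0]],[[0,-0.0235,0.0316],[0,0,0]],[[0,-0.0235,0.0316],[0,0,0]],[[0,-0.0235,0.0316],[0,0,0]],[[0,-0.0235,0.0316],[0,0,0]],[[0,-0.0235,0.0316],[0,0,0]],[[0,-0.0235,0.0316],[0,0,0]],[[0,-0.0235,0.0316],[0,0,0]],[[0,-0.0235,0.0316],[0,0,0]],[[0,-0.0235,0.0316],[0,0,0]],[[0,-0.0235,0.0316],[0,0,0]]]' 0.06
python3 -m crank '[[[0,0,0],[7,0,0]],[[0,0,0],[7,0,0]],[[0,0,0],[7,0,0]],[[0,0,0],[7,0,0]],[[0,0,0],[7,0,0]],[[0,0,0],[7,0,0]],[[0,0,0],[7,0,0]],[[0,0,0],[7,0,0]],[[0,0,0],[7,0,0]],[[0,0,0],[7,0,0]],[[0,0,0],[7,0,0]],[[0,0,0],[7,0,0]]]'
python3 - <<'E'
from h import *
plan([.4596,.2212,.22],-21.5)
r=arm.get_image('wrist');cv2.imwrite('pics/w1.png',r['image'][:,:,::-1]);print(r['pose'].round(3).tolist())
print(proj(r,[.4596,.2212,.112]),arm.look_for('wrist','yellow_grip'),arm.look_for('wrist','yellow_stand_top'))
E
```

```text
t: 1.85
tcp_pos: [0.4615, 0.2205, 0.2229]
tcp_rot: [[0.001, 0.282, 0.959], [0.0, 0.959, -0.282], [-1.0, 0.0, 0.001]]
wrist_force: [0.6, 0.6, -0.1]
width: 0.0599
t: 2.85
tcp_pos: [0.4606, 0.2222, 0.2227]
tcp_rot: [[0.0, 0.983, -0.186], [0.0, -0.186, -0.983], [-1.0, 0.0, -0.0]]
wrist_force: [-0.6, -0.4, 0.1]
width: 0.0602
t 2.85 tcp [0.4606 0.2222 0.2227] F [-0.6 -0.4  0.1] w 0.0602 
 shift(mm) now-axes [ 2.7 -0.8  1.2] rot [ 1.078e+01 -1.000e-02 -2.000e-02] shift in target axes [ 2.7 -0.5  1.3]
[[0.983, -0.179, -0.051, 0.474], [-0.186, -0.945, -0.27, 0.297], [0.0, 0.275, -0.961, 0.385], [0.0, 0.0, 0.0, 1.0]]
[324.8372336  202.24419776] [{'centre': [0.4612, 0.2281, 0.0595], 'conf': 0.89}, {'centre': [0.5322, 0.1873, 0.0186], 'conf': 0.74}, {'centre': [0.4944, 0.0161, 0.0229], 'conf': 0.46}] [{'centre': [0.4669, 0.2412, 0.01], 'conf': 0.87}]
```

View pics/w1.png

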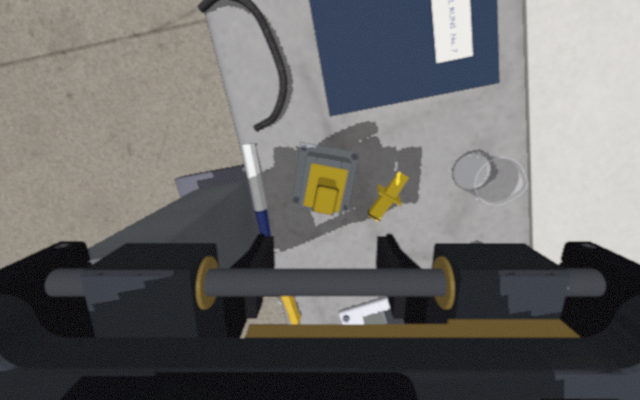

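```bash
python3 -m crank '[[[0,0,0.001],[5.4,0,0]],[[0,0,0],[5.4,0,0]],[[0.03,0,0],[0,0,0]],[[0.035,0,0],[0,0,0]],[[0.02,0,0],[0,0,0]],[[0,0,0],[0,0,0]]]'
python3 - <<'E'
from h import *
plan([.4596,.2212,.0643],-21.5)
r=arm.get_image('wrist');cv2.imwrite('pics/w2.png',r['image'][:,:,::-1])
print(proj(r,[.4596,.2212,.112]))
E
```

```text
t: 3.5
tcp_pos: [0.4572, 0.2203, 0.134]
tcp_rot: [[-0.009, 0.933, -0.359], [-0.002, -0.359, -0.933], [-1.0, -0.007, 0.005]]
wrist_force: [-0.2, -0.6, -0.1]
width: 0.0602
t 3.5 tcp [0.4572 0.2203 0.134 ] F [-0.2 -0.6 -0.1] w 0.0602 
 shift(mm) now-axes [69.6  2.5 -2. ] rot [0.48 0.29 0.42] shift in target axes [69.7  1.9 -1.7]
[329.27683126 234.35647779]
```

View pics/w2.png

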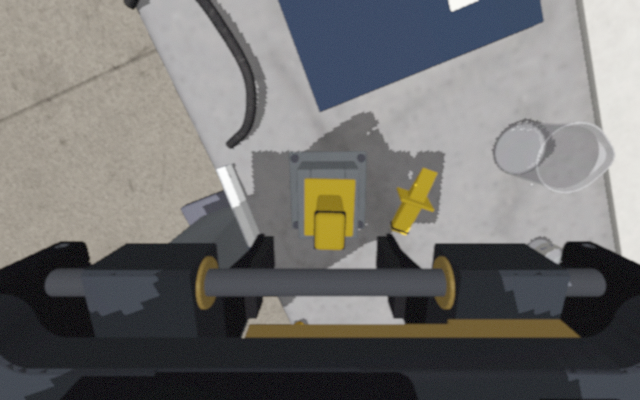

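```bash
python3 -m crank '[[[0.025,0.001,-0.001],[0,0,0]],[[0.025,0,0],[0,0,0]],[[0.018,0,0],[0,0,0]],[[0,0,0],[0,0,0]]]'
python3 - <<'E'
from h import *
plan([.4596,.2212,.0643],-21.5)
E
python3 -m crank '[[[0,0,0],[0,0,0]],[[0,0,0],[0,0,0]],[[0,0,0],[0,0,0]],[[0,0,0],[0,0,0]],[[0,0,0],[0,0,0]]]' 0.0
python3 - <<'E'
from h import *
plan([.4596,.2212,.0643],-21.5)
E
```

```text
t: 3.88
tcp_pos: [0.4609, 0.2216, 0.0684]
tcp_rot: [[-0.003, 0.933, -0.36], [-0.001, -0.36, -0.933], [-1.0, -0.003, 0.002]]
wrist_force: [0.0, -0.7, -0.7]
width: 0.06
t 3.8833 tcp [0.4609 0.2216 0.0684] F [ 0.  -0.7 -0.7] w 0.06 
 shift(mm) now-axes [ 4.1 -1.1  0.8] rot [0.41 0.1  0.14] shift in target axes [ 4.1 -1.1  0.8]
t: 4.3
tcp_pos: [0.4623, 0.222, 0.0707]
tcp_rot: [[0.002, 0.933, -0.361], [0.001, -0.361, -0.933], [-1.0, 0.002, -0.001]]
wrist_force: [-0.3, -0.5, 0.2]
width: 0.0345
t 4.3 tcp [0.4623 0.222  0.0707] F [-0.3 -0.5  0.2] w 0.0345 
 shift(mm) now-axes [ 6.4 -2.3  1.7] rot [ 0.34 -0.08 -0.11] shift in target axes [ 6.4 -2.3  1.7]
```

```bash
python3 -m crank '[[[0.005,-0.002,0.001],[0,0,0]],[[0,0,0],[0,0,0]],[[0,0,0],[0,0,0]],[[0,0,0],[0,0,0]],[[0,0,0],[0,0,0]],[[0,0,0],[0,0,0]]]' 0.0
python3 - <<'E'
from h import *
plan([.4596,.2212,.0643],-21.5)
E
```

```text
t: 4.8
tcp_pos: [0.4593, 0.2215, 0.0644]
tcp_rot: [[-0.0, 0.932, -0.361], [-0.0, -0.361, -0.932], [-1.0, -0.0, 0.0]]
wrist_force: [-0.3, 0.6, -0.5]
width: 0.0199
t 4.8 tcp [0.4593 0.2215 0.0644] F [-0.3  0.6 -0.5] w 0.0199 
 shift(mm) now-axes [0.1 0.4 0.2] rot [0.32 0.01 0.01] shift in target axes [0.1 0.4 0.2]
```

```bash
python3 -m crank '[[[0,0,0],[0,0,0]],[[0,0,0],[0,0,0]],[[-0.02,0,0],[0,0,0]],[[-0.03,0,0],[0,0,0]],[[-0.03,0,0],[0,0,0]],[[-0.025,0,0],[0,0,0]],[[0,0,0],[0,0,0]]]'
python3 -m crank '[[[0,0.0125,0.0188],[0,0,0]],[[0,0.0187,0.0281],[0,0,0]],[[0,0.0187,0.0281],[0,0,0]],[[0,0.0187,0.0281],[0,0,0]],[[0,0.0187,0.0281],[0,0,0]],[[0,0.0187,0.0281],[0,0,0]],[[0,0.0125,0.0188],[0,0,0]],[[0,0,0],[-6,0,0]],[[0,0,0],[-6,0,0]],[[0,0,0],[-6,0,0]],[[0,0,0],[-6,0,0]],[[0,0,0],[-6,0,0]]]'
python3 -m crank '[[[0,0,0],[0,0,0]],[[0,0,0],[0,0,0]],[[0,0,0],[0,0,0]]]'
python3 - <<'E'
from h import *
plan([.5083,.0010,.1374],8.3)
for c in ['wrist','top','scene']:
    r=arm.get_image(c);im=r['image']
    if c=='top': im=cv2.resize(im[120:240,260:400],None,fx=5,fy=5,interpolation=2)
    if c=='scene': im=cv2.resize(im[140:260,250:410],None,fx=5,fy=5,interpolation=2)
    cv2.imwrite(f'pics/{c}3.png',im[:,:,::-1])
    for p in [[.5083,.001,.062],[.5207,-.084,.062],[.5145,-.0415,.062]]: print(c,proj(r,p).round(1))
    print(arm.look_for(c,'near_l'))
E
```

```text
t: 5.38
tcp_pos: [0.4626, 0.2225, 0.1742]
tcp_rot: [[0.01, 0.933, -0.361], [0.002, -0.361, -0.933], [-1.0, 0.009, -0.006]]
wrist_force: [1.3, -0.4, -0.2]
width: 0.0196
t: 6.38
tcp_pos: [0.5048, 0.0126, 0.1685]
tcp_rot: [[-0.002, 0.987, 0.158], [0.0, 0.158, -0.987], [-1.0, -0.002, -0.001]]
wrist_force: [0.3, -0.5, -0.5]
width: 0.0198
t: 6.63
tcp_pos: [0.5052, 0.0128, 0.1691]
tcp_rot: [[-0.001, 0.989, 0.151], [0.0, 0.151, -0.989], [-1.0, -0.001, -0.0]]
wrist_force: [0.3, -0.2, -1.1]
width: 0.02
t 6.6333 tcp [0.5052 0.0128 0.1691] F [ 0.3 -0.2 -1.1] w 0.02 
 shift(mm) now-axes [31.7  1.3 12.1] rot [ 0.4  -0.02  0.05] shift in target axes [31.7  1.4 12.1]
wrist [327.  214.7]
wrist [326.3 294.6]
wrist [326.6 256.2]
[{'centre': [0.4937, 0.0142, 0.0525], 'conf': 0.56}]
top [318.7 192.1]
top [358.4 181.4]
top [338.6 186.7]
[{'centre': [0.4956, -0.0817, 0.0674], 'conf': 0.92}]
scene [319.6 198.2]
scene [343.7 213.4]
scene [331.4 205.6]
[{'centre': [0.4892, -0.0571, 0.0454], 'conf': 0.7}]
```

View pics/wrist3.png

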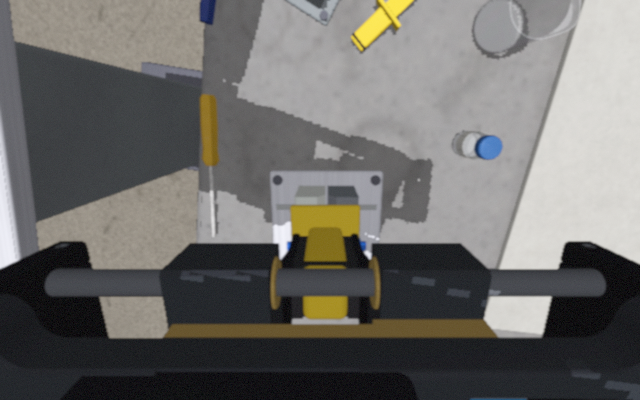

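View pics/scene3.png

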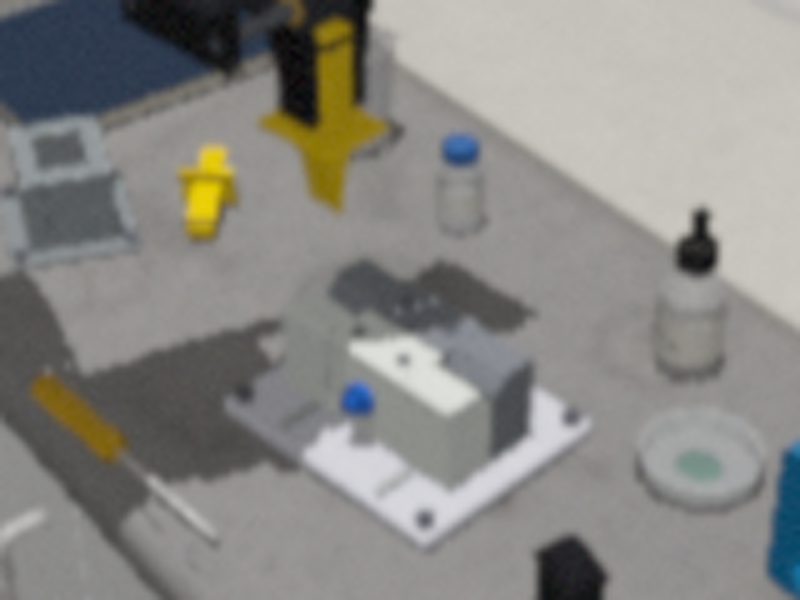

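View pics/top3.png

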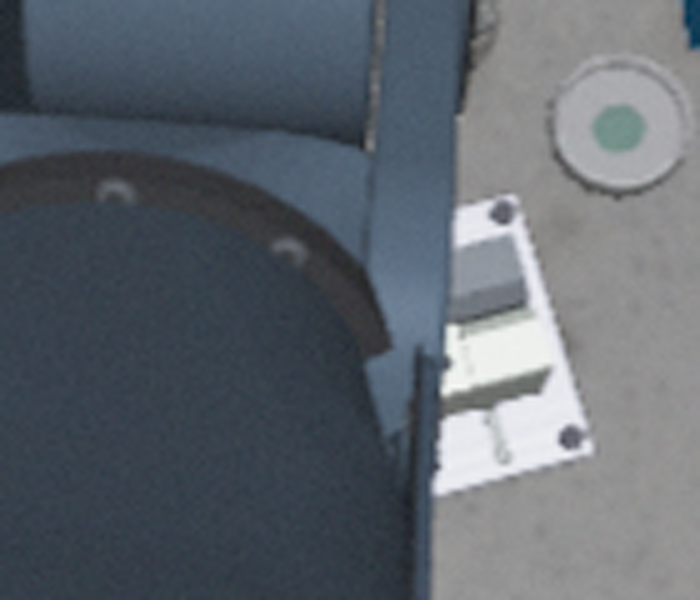

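```bash
python3 -m crank '[[[0.01,0.0007,0.006],[-0.4,0,0]],[[0.012,0.0007,0.006],[0,0,0]],[[0.006,0,0],[0,0,0]],[[0,0,0],[0,0,0]],[[0,0,0],[0,0,0]],[[0,0,0],[0,0,0]],[[0,0,0],[0,0,0]]]'
python3 - <<'E'
from h import *
plan([.5083,.0010,.0875],8.3)
for c in ['wrist','scene']:
    r=arm.get_image(c);im=r['image']
    if c=='wrist': im=cv2.resize(im[120:320,220:440],None,fx=3,fy=3,interpolation=2)
    if c=='scene': im=cv2.resize(im[140:260,250:410],None,fx=5,fy=5,interpolation=2)
    cv2.imwrite(f'pics/{c}4.png',im[:,:,::-1])
    for a,b in [(-62,75),(62,75)]:
        t=np.radians(8.3);print(c,proj(r,[.5145+.001*(a*np.cos(t)-b*np.sin(t)),-.0415+.001*(a*np.sin(t)+b*np.cos(t)),.01]))
    for y in (.043,.06): print(proj(r,[.5145-y*.1444,-.0415+y*.9895,.062]))
E
```

```text
t: 7.52
tcp_pos: [0.5091, 0.0011, 0.1419]
tcp_rot: [[0.001, 0.987, 0.16], [-0.0, 0.16, -0.987], [-1.0, 0.001, 0.0]]
wrist_force: [-0.1, 0.4, -0.8]
width: 0.0195
t 7.5167 tcp [0.5091 0.0011 0.1419] F [-0.1  0.4 -0.8] w 0.0195 
 shift(mm) now-axes [54.4 -0.8 -0. ] rot [ 0.93  0.01 -0.04] shift in target axes [54.4 -0.8  0. ]
wrist [262.01515644 163.05733079]
wrist [388.15902564 165.08591226]
[324.64254027 211.00276046]
[324.97009413 191.45525526]
scene [294.38349152 218.95696789]
scene [328.43694728 198.49010965]
[319.62746427 198.2329688 ]
[315.13669475 195.40190184]
```

View pics/wrist4.png

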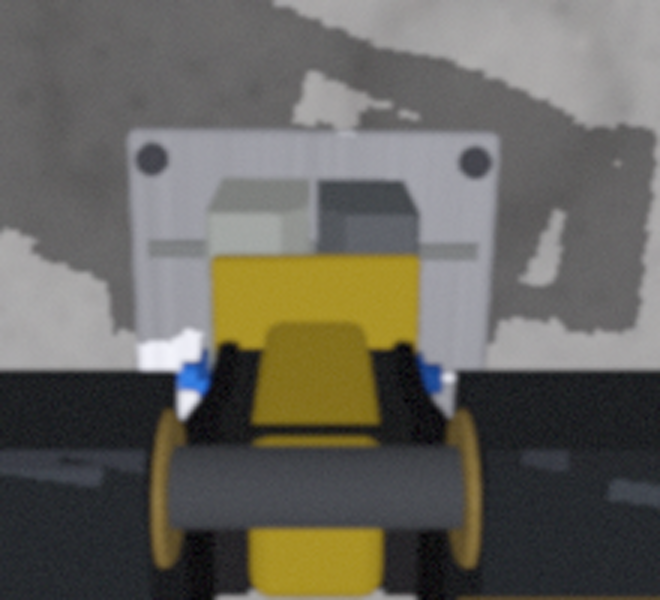

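View pics/scene4.png

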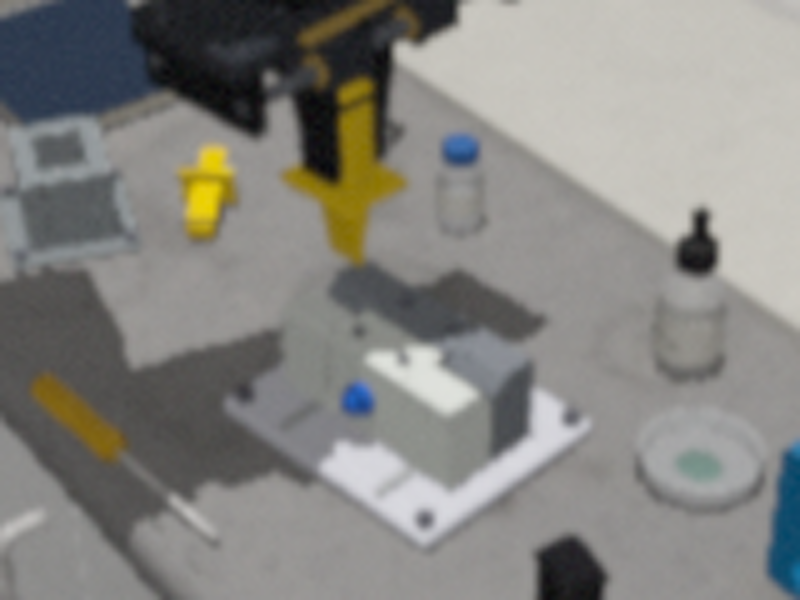

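```bash
python3 -m crank '[[[0.012,-0.0004,0],[0.6,0,0]],[[0.012,-0.0004,0],[0,0,0]],[[0.006,0,0],[0,0,0]],[[0.004,0,0],[0,0,0]],[[0.004,0,0],[0,0,0]],[[0.003,0,0],[0,0,0]],[[0,0,0],[0,0,0]],[[0,0,0],[0,0,0]]]'
python3 - <<'E'
from h import *
plan([.5083,.0010,.0920],8.3)
E
```

```text
t: 8.28
tcp_pos: [0.5087, 0.0008, 0.1009]
tcp_rot: [[0.002, 0.989, 0.15], [-0.0, 0.15, -0.989], [-1.0, 0.002, 0.001]]
wrist_force: [2.0, -0.3, -0.7]
width: 0.0198
t 8.2833 tcp [0.5087 0.0008 0.1009] F [ 2.  -0.3 -0.7] w 0.0198 
 shift(mm) now-axes [ 8.9 -0.4 -0.3] rot [ 0.33  0.03 -0.09] shift in target axes [ 8.9 -0.4 -0.3]
```

Run:
```python
from h import *
for c in ['wrist','scene']:
    r=arm.get_image(c);im=r['image']
    if c=='wrist': im=cv2.resize(im[120:320,220:440],None,fx=3,fy=3,interpolation=2)
    if c=='scene': im=cv2.resize(im[140:260,250:410],None,fx=5,fy=5,interpolation=2)
    cv2.imwrite(f'pics/{c}5.png',im[:,:,::-1])
plan([.5083,.0010,.0920],8.3)
```

```text
t 8.3833 tcp [0.5087 0.0008 0.1009] F [ 0.7 -0.6 -0.3] w 0.02 
 shift(mm) now-axes [ 8.9 -0.3 -0.2] rot [ 0.33  0.03 -0.08] shift in target axes [ 8.9 -0.3 -0.2]
```

View pics/wrist5.png

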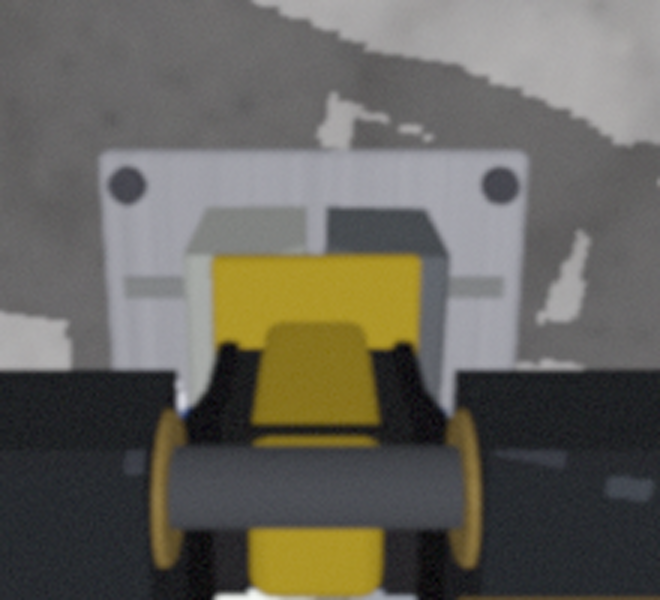

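View pics/scene5.png

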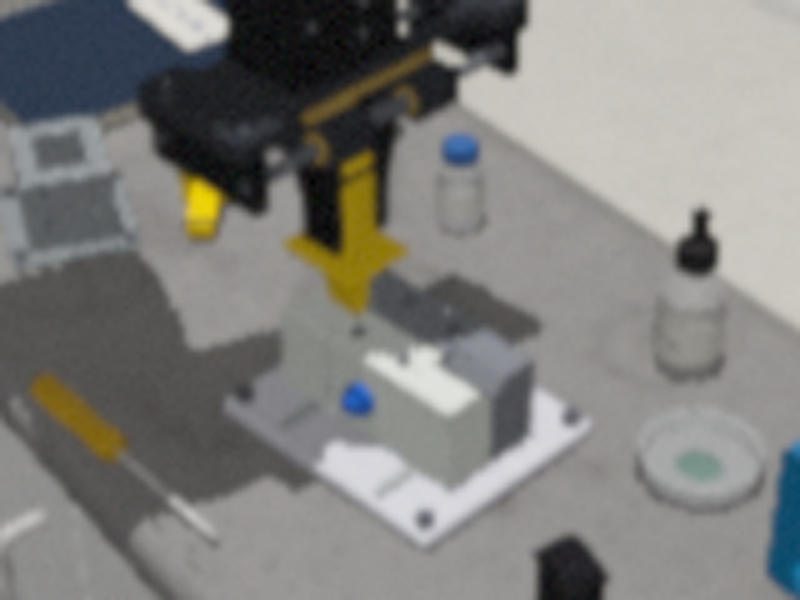

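```bash
python3 -m crank '[[[0.003,0,0],[0,0,0]],[[0.003,0,0],[0,0,0]],[[0.003,0,0],[0,0,0]],[[0.0025,0,0],[0,0,0]],[[0,0,0],[0,0,0]],[[0,0,0],[0,0,0]],[[0,0,0],[0,0,0]]]'
python3 - <<'E'
from h import *
c='wrist'
r=arm.get_image(c);im=r['image']
im=cv2.resize(im[120:320,220:440],None,fx=3,fy=3,interpolation=2)
cv2.imwrite(f'pics/{c}6.png',im[:,:,::-1])
plan([.5083,.0010,.0895],8.3)
E
```

```text
t: 8.97
tcp_pos: [0.5083, 0.0009, 0.0891]
tcp_rot: [[0.001, 0.989, 0.15], [-0.0, 0.15, -0.989], [-1.0, 0.001, 0.0]]
wrist_force: [1.8, 0.0, -0.2]
width: 0.0196
t 9.0167 tcp [0.5083 0.0009 0.0891] F [1.2 0.9 0.5] w 0.0197 
 shift(mm) now-axes [-0.4  0.  -0.1] rot [ 0.32  0.01 -0.04] shift in target axes [-0.4  0.  -0.1]
```

View pics/wrist6.png

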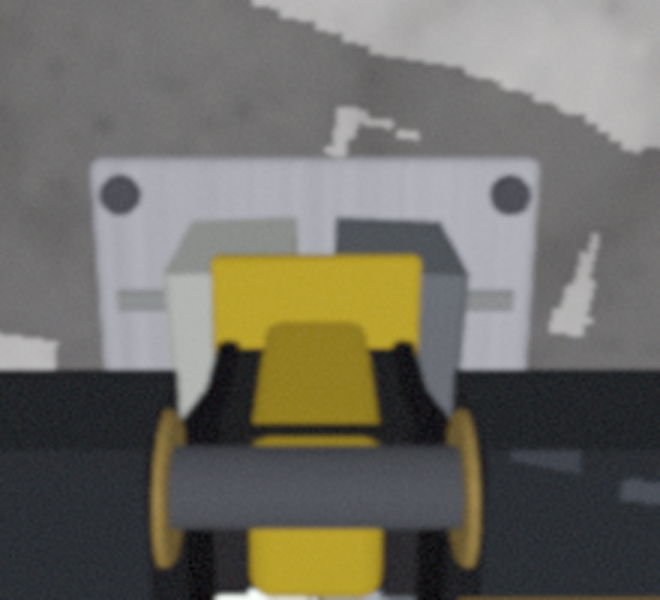

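```bash
python3 -m crank '[[[-0.012,0,0],[0,0,0]],[[-0.02,0,0],[0,0,0]],[[-0.02,0,0],[0,0,0]],[[0,0,0.015],[0,0,0]],[[0,0,0.025],[0,0,0]],[[0,0,0.025],[0,0,0]],[[0,0,0.021],[0,0,0]],[[0,0,0],[0,0,0]],[[0,0,0],[0,0,0]],[[0,0,0],[0,0,0]]]'
python3 - <<'E'
from h import *
plan([.5207,-.0840,.0895],8.3)
for c in ['wrist','scene','top']:
    r=arm.get_image(c);im=r['image']
    if c=='wrist': im=cv2.resize(im[120:320,220:440],None,fx=3,fy=3,interpolation=2)
    if c=='scene': im=cv2.resize(im[140:260,250:410],None,fx=5,fy=5,interpolation=2)
    if c=='top': im=cv2.resize(im[120:240,260:400],None,fx=5,fy=5,interpolation=2)
    cv2.imwrite(f'pics/{c}7.png',im[:,:,::-1])
E
```

```text
t: 9.85
tcp_pos: [0.5197, -0.0833, 0.1405]
tcp_rot: [[-0.003, 0.989, 0.15], [0.001, 0.15, -0.989], [-1.0, -0.002, -0.002]]
wrist_force: [-1.2, -0.1, -1.4]
width: 0.0197
t 9.85 tcp [ 0.5197 -0.0833  0.1405] F [-1.2 -0.1 -1.4] w 0.0197 
 shift(mm) now-axes [51.   1.1  0.9] rot [ 0.31 -0.1   0.14] shift in target axes [51.   0.9  0.8]
```

View pics/wrist7.png

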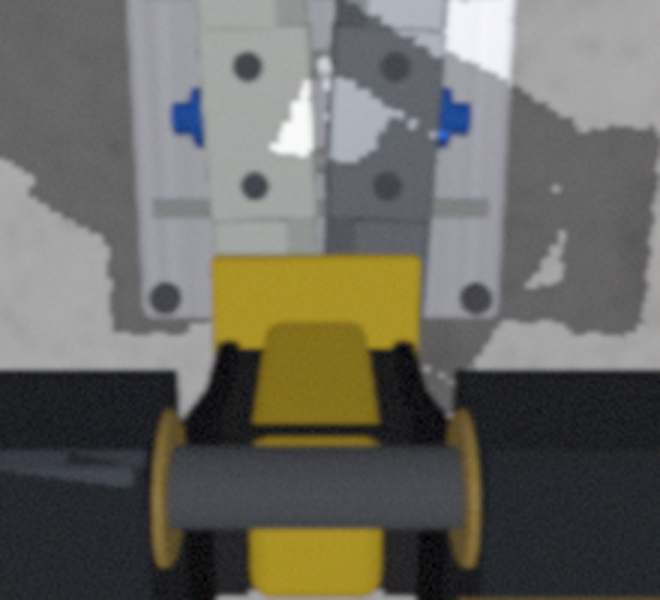

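View pics/scene7.png

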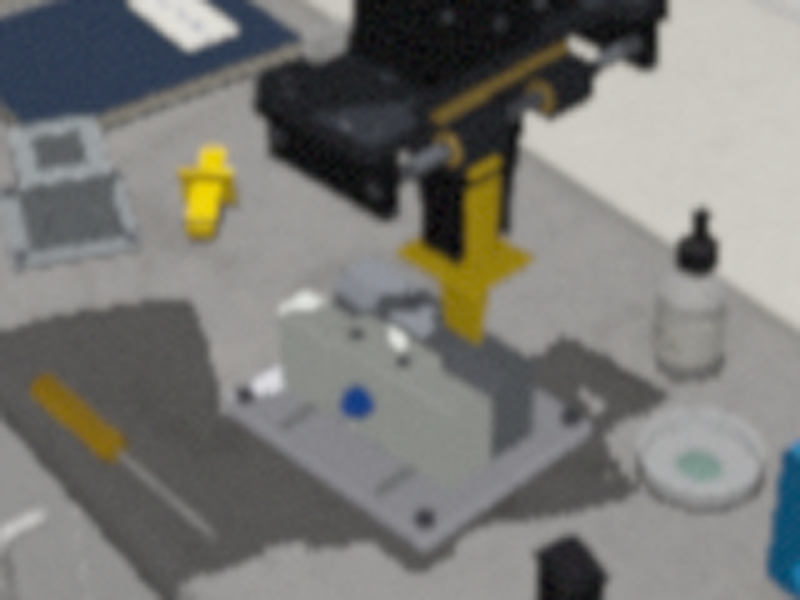

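```bash
python3 -m crank '[[[0.012,0.0012,0.001],[0,0,0]],[[0.012,0,0],[0,0,0]],[[0.006,0,0],[0,0,0]],[[0.004,0,0],[0,0,0]],[[0.004,0,0],[0,0,0]],[[0.004,0,0],[0,0,0]],[[0.003,0,0],[0,0,0]],[[0.003,0,0],[0,0,0]],[[0.003,0,0],[0,0,0]],[[0,0,0],[0,0,0]],[[0,0,0],[0,0,0]],[[0,0,0],[0,0,0]]]'
python3 - <<'E'
from h import *
plan([.5207,-.0840,.0890],8.3)
for c in ['wrist','scene']:
    r=arm.get_image(c);im=r['image']
    if c=='wrist': im=cv2.resize(im[120:320,220:440],None,fx=3,fy=3,interpolation=2)
    if c=='scene': im=cv2.resize(im[140:260,250:410],None,fx=5,fy=5,interpolation=2)
    cv2.imwrite(f'pics/{c}8.png',im[:,:,::-1])
E
```

```text
t: 11.0
tcp_pos: [0.5227, -0.0852, 0.0899]
tcp_rot: [[0.001, 0.989, 0.15], [-0.0, 0.15, -0.989], [-1.0, 0.001, 0.001]]
wrist_force: [2.0, -0.2, -0.0]
width: 0.0198
t 11.0 tcp [ 0.5227 -0.0852  0.0899] F [ 2.  -0.2 -0. ] w 0.0198 
 shift(mm) now-axes [ 0.9 -1.8 -1.5] rot [ 0.32  0.03 -0.05] shift in target axes [ 0.9 -1.8 -1.5]
```

View pics/wrist8.png

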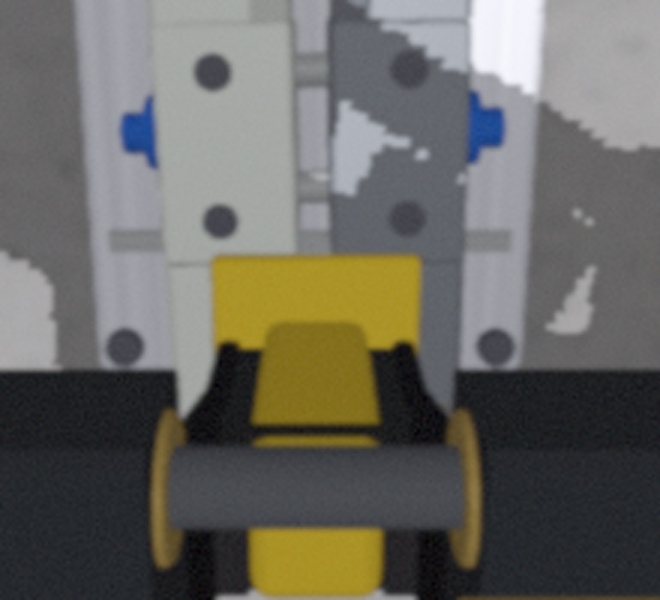

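View pics/scene8.png

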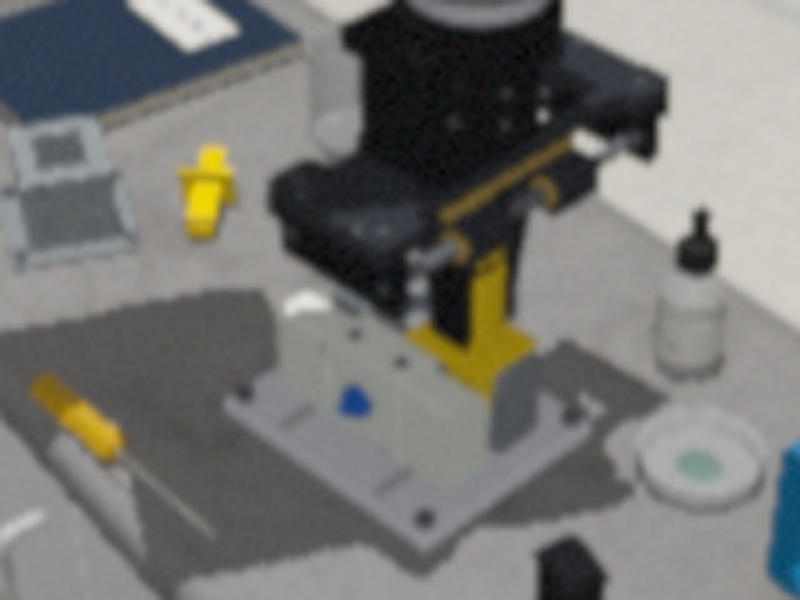

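```bash
python3 -m crank '[[[-0.012,0,0],[0,0,0]],[[-0.025,0,0],[0,0,0]],[[-0.03,0,0],[0,0,0]],[[-0.025,0,0],[0,0,0]],[[-0.006,-0.001,-0.016],[0,0,0]],[[0,-0.0017,-0.032],[0,0,0]],[[0,-0.0017,-0.033],[0,0,0]],[[0,-0.0017,-0.033],[0,0,0]],[[0,-0.0017,-0.033],[0,0,0]],[[0,-0.0017,-0.033],[0,0,0]],[[0,-0.0017,-0.033],[0,0,0]],[[0,-0.0017,-0.033],[0,0,0]]]'
python3 -m crank '[[[0,-0.0017,-0.033],[0,0,0]],[[0,-0.0017,-0.033],[0,0,0]],[[0,0,0],[6,0,0]],[[0,0,0],[6,0,0]],[[0,0,0],[6,0,0]],[[0,0,0],[6,0,0]],[[0,0,0],[6,0,0]],[[0,0,0],[0,0,0]],[[0,0,0],[0,0,0]],[[0,0,0],[0,0,0]]]'
python3 - <<'E'
from h import *
plan([.4594,.2214,.0644],-21.3)
for c in ['top','scene','wrist']:
    r=arm.get_image(c);im=r['image']
    if c=='top': im=cv2.resize(im[140:240,260:400],None,fx=5,fy=5,interpolation=2)
    if c=='scene': im=cv2.resize(im[110:250,220:400],None,fx=4,fy=4,interpolation=2)
    if c=='wrist': im=cv2.resize(im[100:320,220:440],None,fx=2.5,fy=2.5,interpolation=2)
    cv2.imwrite(f'pics/{c}9.png',im[:,:,::-1])
    # both projected points of stand mouth
    print(c,proj(r,[.4596,.2212,.052]))
E
```

```text
t: 12.1
tcp_pos: [0.4709, 0.1577, 0.1876]
tcp_rot: [[-0.002, 0.989, 0.15], [-0.0, 0.15, -0.989], [-1.0, -0.002, -0.0]]
wrist_force: [0.9, -0.5, -1.0]
width: 0.0198
t: 12.93
tcp_pos: [0.4588, 0.2209, 0.1878]
tcp_rot: [[-0.001, 0.932, -0.363], [-0.0, -0.363, -0.932], [-1.0, -0.001, 0.001]]
wrist_force: [-0.3, 0.6, -1.2]
width: 0.0196
t 12.9333 tcp [0.4588 0.2209 0.1878] F [-0.3  0.6 -1.2] w 0.0196 
 shift(mm) now-axes [123.4   0.5  -0.7] rot [0.05 0.04 0.06] shift in target axes [123.4   0.4  -0.6]
top [215.68509003 228.74486342]
scene [262.16150353 169.76233268]
wrist [326.10932479 193.93071655]
```

View pics/top9.png

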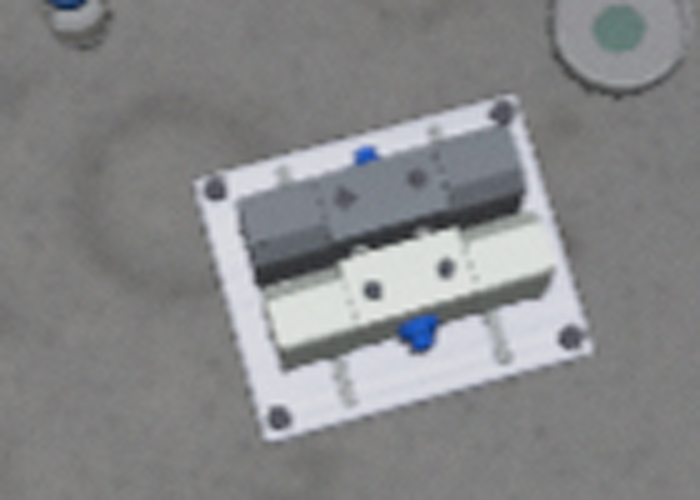

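View pics/scene9.png

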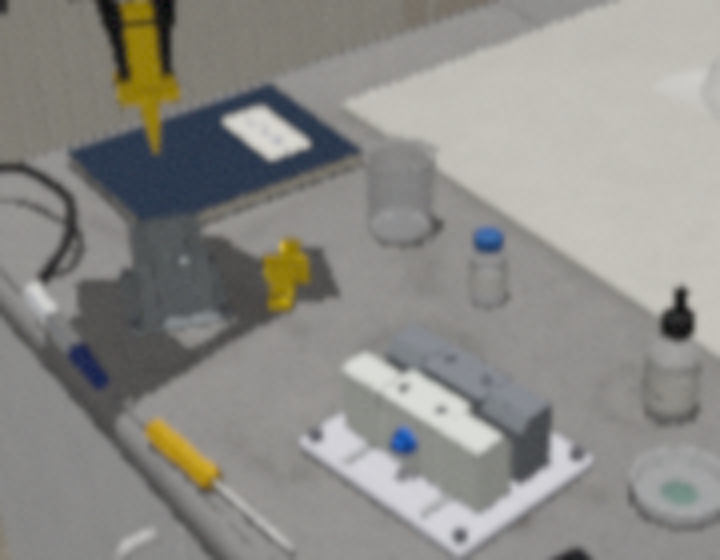

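View pics/wrist9.png

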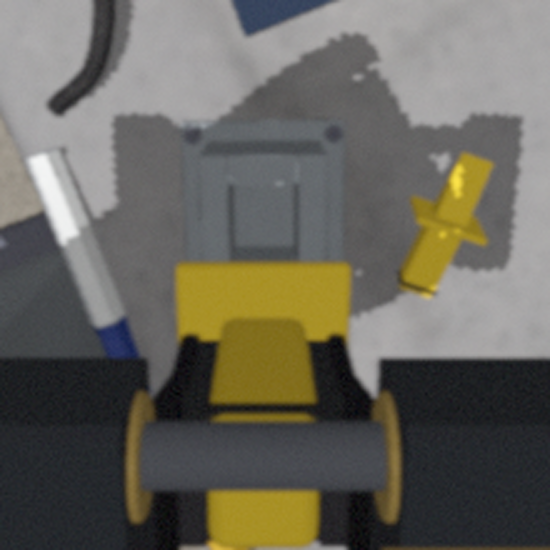

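```bash
python3 -m crank '[[[0.02,0.0004,-0.0006],[0,0,0]],[[0.025,0,0],[0,0,0]],[[0.025,0,0],[0,0,0]],[[0.018,0,0],[0,0,0]],[[0.012,0,0],[0,0,0]],[[0.008,0,0],[0,0,0]],[[0.005,0,0],[0,0,0]],[[0,0,0],[0,0,0]],[[0,0,0],[0,0,0]],[[0,0,0],[0,0,0]],[[0,0,0],[0,0,0]]]'
python3 - <<'E'
from h import *
plan([.4594,.2214,.0644],-21.3)
r=arm.get_image('scene');im=r['image']
im=cv2.resize(im[110:250,220:400],None,fx=4,fy=4,interpolation=2)
cv2.imwrite('pics/scene10.png',im[:,:,::-1])
E
```

```text
t: 14.0
tcp_pos: [0.4606, 0.2217, 0.0759]
tcp_rot: [[0.002, 0.931, -0.364], [0.0, -0.364, -0.931], [-1.0, 0.002, -0.001]]
wrist_force: [-0.1, -0.6, -0.9]
width: 0.0199
t 14.0 tcp [0.4606 0.2217 0.0759] F [-0.1 -0.6 -0.9] w 0.0199 
 shift(mm) now-axes [11.5 -1.   0.7] rot [-0.07 -0.06 -0.09] shift in target axes [11.5 -1.   0.7]
```

View pics/scene10.png

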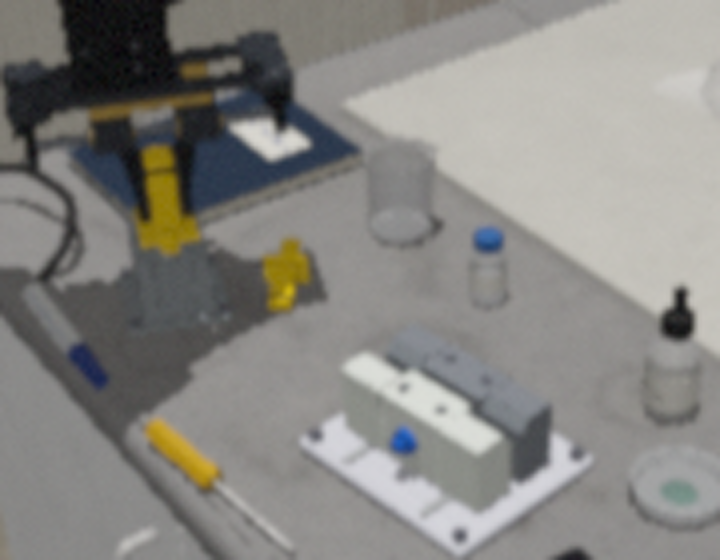

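Blade is in the well, guard about 11 mm above the rim, no contact force. Lowering the rest.

```bash
python3 -m crank '[[[0.004,-0.0005,0.0004],[0,0,0]],[[0.004,0,0],[0,0,0]],[[0.0025,0,0],[0,0,0]],[[0,0,0],[0,0,0]],[[0,0,0],[0,0,0]],[[0,0,0],[0,0,0]]]'
python3 - <<'E'
from h import *
plan([.4594,.2214,.0644],-21.3)
E
python3 -m crank '[[[0,0,0],[0,0,0]],[[0,0,0],[0,0,0]],[[0,0,0],[0,0,0]],[[0,0,0],[0,0,0]],[[0,0,0],[0,0,0]],[[0,0,0],[0,0,0]],[[0,0,0],[0,0,0]],[[0,0,0],[0,0,0]]]' 0.06
python3 - <<'E'
from h import *
plan([.4594,.2214,.0644],-21.3)
E
```

```text
t: 14.55
tcp_pos: [0.4592, 0.2213, 0.0643]
tcp_rot: [[-0.0, 0.931, -0.364], [-0.0, -0.364, -0.931], [-1.0, -0.0, 0.0]]
wrist_force: [0.7, 0.8, -0.3]
width: 0.0202
t 14.55 tcp [0.4592 0.2213 0.0643] F [ 0.7  0.8 -0.3] w 0.0202 
 shift(mm) now-axes [-0.1  0.2 -0.2] rot [-0.08  0.01  0.02] shift in target axes [-0.1  0.2 -0.2]
t: 15.22
tcp_pos: [0.4593, 0.2213, 0.0646]
tcp_rot: [[0.0, 0.931, -0.365], [-0.0, -0.365, -0.931], [-1.0, 0.0, -0.0]]
wrist_force: [0.9, 0.3, -0.1]
width: 0.0584
t 15.2167 tcp [0.4593 0.2213 0.0646] F [ 0.9  0.3 -0.1] w 0.0584 
 shift(mm) now-axes [ 0.2  0.  -0.1] rot [-0.08 -0.   -0.  ] shift in target axes [ 0.2  0.  -0.1]
```

```bash
python3 -m crank '[[[-0.02,0,0],[0,0,0]],[[-0.03,0,0],[0,0,0]],[[-0.035,0,0],[0,0,0]],[[-0.035,0,0],[0,0,0]],[[-0.03,0,0],[0,0,0]],[[0,0,-0.03],[0,0,0]],[[0,0,-0.035],[0,0,0]],[[0,0,-0.035],[0,0,0]],[[0,0,-0.035],[0,0,0]],[[0,0,-0.035],[0,0,0]],[[0,0,-0.035],[0,0,0]],[[0,0,-0.035],[0,0,0]]]'
python3 -m crank '[[[0,0,0],[0,0,0]],[[0,0,0],[0,0,0]],[[0,0,0],[0,0,0]],[[0,0,0],[0,0,0]]]'
python3 - <<'E'
from h import *
r=arm.get_image('top');im=r['image']
cv2.imwrite('pics/top11.png',cv2.resize(im[130:250,190:390],None,fx=4,fy=4,interpolation=2)[:,:,::-1])
rect(r,.515,-.04,.062,.1,'cellend')
print(arm.look_for('top','yellow_grip'),arm.look_for('top','steel_grip'))
r=arm.get_image('scene');im=r['image']
cv2.imwrite('pics/scene11.png',cv2.resize(im[110:300,220:420],None,fx=3.5,fy=3.1,interpolation=2)[:,:,::-1])
E
```

```text
t: 16.22
tcp_pos: [0.5468, 0.4463, 0.2143]
tcp_rot: [[-0.001, 0.931, -0.364], [-0.0, -0.364, -0.931], [-1.0, -0.0, 0.001]]
wrist_force: [0.1, -0.2, -0.7]
width: 0.0597
t: 16.55
tcp_pos: [0.5461, 0.4436, 0.2142]
tcp_rot: [[-0.001, 0.931, -0.365], [-0.001, -0.365, -0.931], [-1.0, -0.001, 0.002]]
wrist_force: [-0.3, 0.5, 0.2]
width: 0.0603
[{'centre': [0.4564, 0.2144, 0.0599], 'conf': 0.91}, {'centre': [0.5336, 0.1815, 0.0227], 'conf': 0.81}, {'centre': [0.5281, -0.0403, 0.0641], 'conf': 0.49}] [{'centre': [0.438, -0.2429, 0.0574], 'conf': 0.73}, {'centre': [0.4884, -0.0467, 0.0596], 'conf': 0.41}]
```

View pics/top11.png

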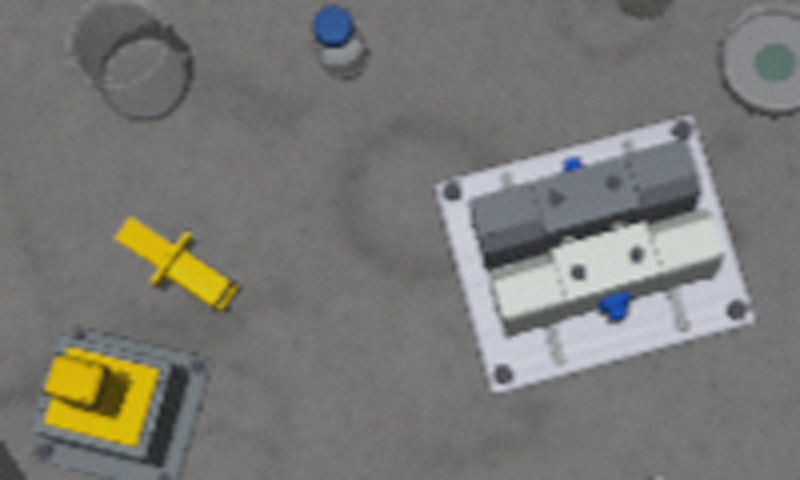

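View pics/cellend.png

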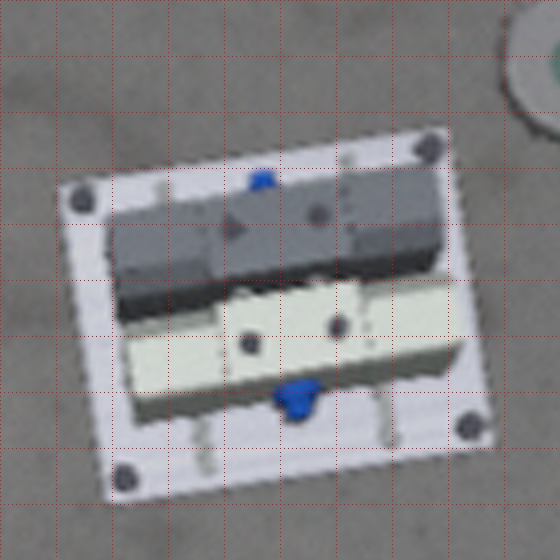

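View pics/scene11.png

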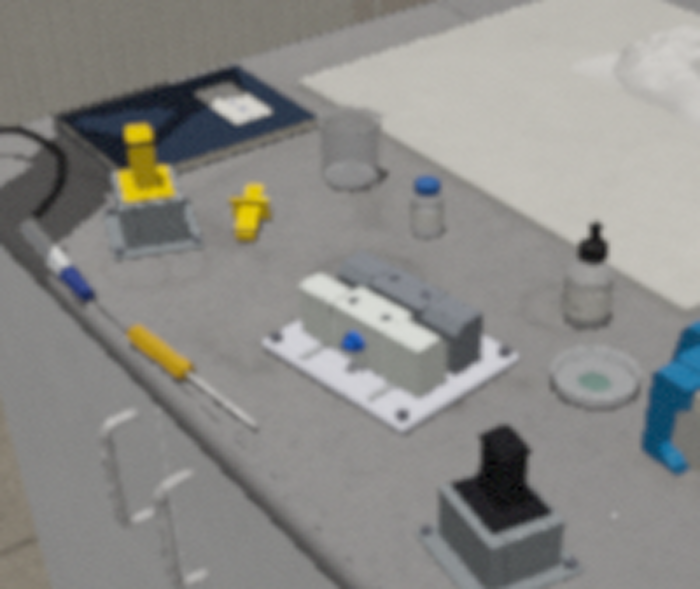

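```bash
python3 -c "
from workcell import arm
print(arm.hand_in(),arm.sense()['t'])"
```

```text
the job is handed in; nothing more can be done
the job is handed in; nothing more can be done
```

I opened both ends of the cell with the yellow wedge, put it back in its own stand blade down, and handed the job in at about 16.7 s. No verdict was reported.

**First end (+y):** I pushed the blade about 30 mm below the top face, and the wrist picture showed that end spreading. I did not measure the other end separately while the first was being opened, though it still looked nearly shut before I started on it.

**Second end (-y):** I pushed the blade to about 29.5 mm.

**Openings:**

| Source | Opening |
|---|---|
| Depth rule (0.35 mm per mm) | about 7 mm at both ends |
| Wrist picture, second push | gap about 8 mm and even along the visible middle of the seam |
| Final top picture, bolt heads | 6.9 mm (+y side) and 6.3 mm (-y side) |
| Bolt figures extrapolated to the notches | about 7.4 and 5.8 mm, good to roughly 0.5 mm |

The sources differ by 1–2 mm, but all are above 5 mm. The lowest figure, 5.8 mm at the -y end, leaves the least margin.

**Wedges:** The yellow wedge stands upright with its guard on the rim, released within about 1 mm of where I picked it up. The detector places the steel wedge within 3 mm of its first reading, which is detector noise.

**Check that disagreed:** The wrist force stayed at 2 N or less in the readings I took with the blade in the notch. I expected 8 to 15 N, but no reading was taken during the push itself, so I judged the spreading from the pictures instead.

The arm was clear of everything at hand-in.

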